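# Make up two cameo-carving kits

## Task

Make up two cameo-carving kits. In the yellow tray, lay the pale mushroom-handled graver lengthwise in the long compartment and stand the white shell blank on the green pad; in the blue tray, lay the red-handled graver lengthwise in the long compartment, stand the orange coral blank on the green pad and the loupe in the bare pocket. Gravers lie on their flat side (blade either way), blanks and loupe stand upright and are set down rather than dropped, each wholly inside its compartment; leave the black spare graver, the wax tin and the whetstone where they are.

Things in the scene. Friction and masses are not known exactly. Their poses are not given: they have to be found in the camera images.
- yellow_tray: Shallow yellow tray with white lips, fixed, 160 (x) x 131 (y) mm; floor 6 mm, lips 12 mm above the bench, walls 5 mm. Origin: centre of underside. Long compartment 150 x 58 mm inside, centre (0, -31.5) mm in its x, y; two pockets 72.5 x 58 mm inside: one with a green pad, centre (+38.75, +31.5), one bare, centre (-38.75, +31.5). For the first kit; its bare pocket stays empty.
- blue_tray: Shallow blue tray with white lips, fixed, 160 (x) x 131 (y) mm; floor 6 mm, lips 12 mm above the bench, walls 5 mm. Origin: centre of underside. Long compartment 150 x 58 mm inside, centre (0, -31.5) mm in its x, y; two pockets 72.5 x 58 mm inside: one with a green pad, centre (+38.75, +31.5), one bare, centre (-38.75, +31.5). For the second kit; all three compartments are used.
- mushroom_graver: Graver, loose, lying flat along its x: pale wooden handle with a flat underside and a mushroom-shaped head 30 mm across at the back (x -45 to -22 mm); 20 mm wide at x -22 to +18 mm, axis 15 mm high; then brass ferrule and 5 mm steel blade to x +60 mm. Origin: on the underside below the middle of the handle's straight part. About 60 g. Belongs to the yellow tray.
- red_graver: Graver, loose, lying flat along its x: straight red block handle 24 mm high, from x -45 mm, no head; 20 mm wide at x -22 to +18 mm, axis 15 mm high; then brass ferrule and 5 mm steel blade to x +60 mm. Origin: on the underside below the middle of the handle's straight part. About 60 g. Belongs to the blue tray.
- shell_blank: Upright brown wooden holder, loose, with a domed white shell blank glued on top (29 mm across). Foot 34 mm across up to 10 mm up, stem 26 mm across from 14 to 40 mm up, collar 32 mm across at 42 to 45 mm, top of the dome at 53.5 mm. Origin: centre of the underside; z up along its axis. About 70 g. Belongs to the yellow tray.
- coral_blank: Upright brown wooden holder, loose, with a domed orange coral blank glued on top (29 mm across). Foot 34 mm across up to 10 mm up, stem 26 mm across from 14 to 40 mm up, collar 32 mm across at 42 to 45 mm, top of the dome at 53.5 mm. Origin: centre of the underside; z up along its axis. About 70 g. Belongs to the blue tray.
- loupe: Black eye loupe, loose, standing upright with a thin steel band and a glass disc on top: 34 mm high, rim at the foot 38 mm across up to 6 mm up, body 32 mm across from 8 mm up. Origin: centre of the underside; z up. About 40 g. Belongs to the blue tray.
- spare_graver: Graver, loose, lying flat along its x: black handle with a flat underside and a mushroom-shaped head 30 mm across at the back (x -45 to -22 mm); 20 mm wide at x -22 to +18 mm, axis 15 mm high; then brass ferrule and 5 mm steel blade to x +60 mm. Origin: on the underside below the middle of the handle's straight part. About 60 g. Bystander: leave it where it lies.
- wax_tin: Bystander: round copper tin with a brass lid, 60 mm across, 40 mm high, loose. Origin: centre of the underside.
- whetstone: Bystander: terracotta-coloured whetstone on a dark wooden base, 50 (x) x 150 (y) x 24 mm, loose. Origin: centre of the underside.
Things that resemble listed ones, but are neither listed nor needed, are in the scene too. There is more than one size of the mushroom_graver; the job needs the smaller.

How it is judged (in metres and radians):
At the end, for the whole second after the job is handed in: Each item at rest in its own compartment, on the floor (3 mm), upright or flat side down (0.15 rad); gravers within 34 mm along, 18 mm across of its centre and 0.4 rad of its length; blanks and loupe within 22 mm along, 14 mm across of the pocket centre; bystanders moved under 20 mm (x of mushroom_graver in the frame of yellow_tray between -0.034 and 0.034 m and y of mushroom_graver in the frame of yellow_tray between -0.0495 and -0.0135 m and z of mushroom_graver in the frame of yellow_tray between 0.003 and 0.009 m and linear speed of each of mushroom_graver, red_graver, shell_blank, coral_blank, loupe below 0.02 m/s and angle between each of mushroom_graver, red_graver, shell_blank, coral_blank, loupe's own z axis and vertical below 0.15 rad and angle between the x axis of mushroom_graver and the x axis of yellow_tray, either way round below 0.4 rad and x of red_graver in the frame of blue_tray between -0.034 and 0.034 m and y of red_graver in the frame of blue_tray between -0.0495 and -0.0135 m and z of red_graver in the frame of blue_tray between 0.003 and 0.009 m and angle between the x axis of red_graver and the x axis of blue_tray, either way round below 0.4 rad and x of shell_blank in the frame of yellow_tray between 0.01675 and 0.06075 m and y of shell_blank in the frame of yellow_tray between 0.0175 and 0.0455 m and z of shell_blank in the frame of yellow_tray between 0.003 and 0.009 m and x of coral_blank in the frame of blue_tray between 0.01675 and 0.06075 m and y of coral_blank in the frame of blue_tray between 0.0175 and 0.0455 m and z of coral_blank in the frame of blue_tray between 0.003 and 0.009 m and x of loupe in the frame of blue_tray between -0.06075 and -0.01675 m and y of loupe in the frame of blue_tray between 0.0175 and 0.0455 m and z of loupe in the frame of blue_tray between 0.003 and 0.009 m and distance of each of spare_graver, wax_tin, whetstone from where it was at the start of the episode below 0.02 m); the robot touches nothing.
It fails at once if a blank or the loupe is dropped (falls free from more than about 18 mm) ((contact force between shell_blank and the fingers below 0.05 N and linear speed of shell_blank above 0.6 m/s) or (contact force between coral_blank and the fingers below 0.05 N and linear speed of coral_blank above 0.6 m/s) or (contact force between loupe and the fingers below 0.05 N and linear speed of loupe above 0.6 m/s)).
It fails at once if the spare graver, wax tin or whetstone is shifted more than 20 mm (distance of any of spare_graver, wax_tin, whetstone from where it was at the start of the episode above 0.02 m).
It also fails if it takes over 115 s, if anything falls off the work surface, if the arm or the gripper's body presses on something with over 40 N, if the wrist force passes 120 N, or if a joint passes its speed limit or range.

## Robot

A 6-joint arm with a two-finger parallel gripper is mounted at the origin on the work surface. World frame = base frame: x ahead of the robot, y to its left, z up, the work surface at z = 0. Lengths are in mm, angles in degrees, forces in N, time in s.
With the tool pointing down it reaches from about 350 to 875 mm from the base axis. Payload 4.2 kg.
Tool frame: the origin (TCP) lies at the centre of the arm's flange, where the gripper is bolted on; the fingertips stand 173 mm ahead of it and the grasp point (between the pads) lies 155 mm ahead of it; z points along the fingers, x is the direction in which the jaws open and shut, and the axes are right-handed (so a half turn about z gives the same grasp; the last joint's range is limited). The gripper opens to 85 mm and grips with 20 to 120 N. Pads are 22 mm wide; open, the fingers measure 114 mm over their backs; the gripper's body (76 mm by 85 mm) begins 54 mm behind the grasp point. The pads swing forward as they close: fully open they stand 13 mm farther back than shut.
Start: joints at [-61.1, 22.042, 0.453, 0, -68.411, -14.817], TCP at [152.1, -606.189, 404.712] pointing down, gripper open.
Joint ranges: [-179.83, 179.83], [-69.29, 118.12], [-61.27, 80.66], [-181.25, 117.63], [-171.15, -9.14], [-177.46, 177.46]. Speed limits (degrees/s): [159.86, 159.86, 180, 180, 180, 180].

## Interface

Orientations are given as a 3x3 rotation matrix whose columns are the frame's x, y, z axes.
In Python, from cell import telemetry, grab_frame, camera_model, ticket, spotter gives the robot as it stands.
- The arm moves only by the shell command python3 -m pendant 'ROWS' [OPENING] [FORCE]. ROWS is JSON, a list of rows, each a list of 4 numbers: the shift along the world's x, y, z in mm, then the turn about the world's z in degrees. In form: [[dx, dy, dz, roll], ...]. A call has 1 to 5 rows; each row is the pose to reach, as a shift and turn from the pose commanded when the call began; what a row does not reach only later rows make up. A row lasts 1/10 s, in which the tool goes at most 50 mm and 8.59 degrees, less where a joint would pass 70% of its speed; a pose out of reach is approached as far as the arm can. A call with a gripper value outside its range is refused whole. OPENING is the closure, from 0 (fully open) to 1 (shut), set as the call begins (- or left out, the last holds). The fingers move at their own pace and stop on an object; FORCE is the grip in N (left out, the last holds). Time passes only in rows, so rows that repeat a pose let the fingers close. It gives the time, the measured TCP pose, the force and the opening at its end, in the units of the state.
- telemetry.state(): the state, without advancing time (a new reading comes with each control period).
- grab_frame(name): name is "scene" or "side" or "wrist"; returns the picture (384x512x3 uint8, red, green, blue); there is no depth.
- camera_model(name): a dict with "fovy" (degrees; the focal length in pixels is half the picture's height over the tangent of half this angle, whatever the lens; pixels are square), "cx", "cy" (the principal point, pixels), "cam_to_world" (4x4, takes a point from camera to world coordinates). Camera axes: x right, y up, looking along -z (the intrinsics and any distortion apply to the point x, -y, -z); pixel columns grow to the right and rows downward; lengths in mm; the calibration is good to about 2 mm. A picture is of the moment at which its call begins: read the wrist's pose just before it. camera_model takes no time and is no camera call; for the wrist camera it gives the pose at the moment of the call.
- ticket.close_job(): hands the job in, once; it reports no verdict.
Trained networks look in the newest picture that a camera, given by its name, has taken for a name from the list of things; names that differ only in an ending like _2 or _b are one class to them, and where a whole thing is asked for, a point or a joint stands for the part that bears it (a point fixed in the world has none). Each returns a list of dicts, best first, with "confidence" (0 to 1); they miss things now and then, are a little off and sometimes report something else, mostly with a low value. They report only what shows in the picture. A call takes as long as a camera call. They do not tell look-alikes from the thing itself.
- spotter.masks_of(camera, name): "region" (384x512 bool, what is visible of it) and "extent" ([left, top, right, bottom] in pixels, round what is visible of it).
The state is a dict: "t": time; "qpos": joint angles; "dq": joint speeds; "effort": joint torques, N m; "ee_pos": TCP position; "eef_rot": TCP orientation; "ft_force": force on the tool from outside, world axes, zero at the start; "ft_torque": the same for the moment, N m; "width": opening from 0.0 (shut) to 1.0 (fully open).
Only numpy, scipy, OpenCV 4.12 (cv2) and the standard library are available. Lean on these libraries where they do the work, as an engineer would, in place of code of your own. Each camera call takes 0.05 s, during which the arm holds its last target.

## Working session

There is one attempt and no reset: what is moved stays moved. The work goes in short steps, Python scripts to look and compute and a shell command to move; the robot and the scene stay as the last step left them, time stands still between calls to the robot, and variables do not carry over. Pictures are saved under pics/ and viewed, and the job is handed in when it is done.

```bash
mkdir -p pics
python3 - <<'E'
from cell import telemetry, grab_frame, camera_model
import cv2
s=telemetry.state();print(s)
for n in ["scene","side","wrist"]:
    f=grab_frame(n);cv2.imwrite(f"pics/{n}0.png",f[:,:,::-1]);m=camera_model(n);print(n,m)
E
```

```text
{'t': 0.0, 'qpos': array([-6.10978871e+01,  2.20935287e+01,  3.79224138e-01, -3.11273055e-02,
       -6.84119623e+01, -1.48160578e+01]), 'dq': array([-0.05240734, -0.06066858, -0.04905647,  0.05456802,  0.01105237,
        0.01842805]), 'effort': array([-2.58975870e-04, -3.92289162e+01,  1.88401669e+01,  4.18628186e+00,
       -4.50529173e-03,  8.18956039e-06]), 'ee_pos': array([ 152.09666387, -606.00210799,  403.58266598]), 'eef_rot': array([[-2.43183828e-01,  9.69980019e-01, -6.22844728e-04],
       [ 9.69977587e-01,  2.43184614e-01,  2.17339244e-03],
       [ 2.25961349e-03, -7.56115336e-05, -9.99997444e-01]]), 'ft_force': array([-0.3341772 ,  0.00182676,  0.02815537]), 'ft_torque': array([ 0.03512205, -0.00634176, -0.04107986]), 'width': 0.9973286028982249}
scene {'fovy': 53.61827288751932, 'cx': 248.28591199403985, 'cy': 193.43530589184218, 'cam_to_world': array([[-8.10201674e-01, -4.56268032e-01,  3.67957512e-01,
         1.00977598e+03],
       [ 5.86149973e-01, -6.29378098e-01,  5.10207231e-01,
         5.08362909e+02],
       [-1.20685029e-03,  6.29049038e-01,  7.77364684e-0
[... 301 characters left out ...]

       [-5.53190966e-01, -6.46455492e-01,  5.25428446e-01,
         4.73882717e+02],
       [ 8.74712726e-03,  6.26182961e-01,  7.79627082e-01,
         7.35594987e+02],
       [ 0.00000000e+00,  0.00000000e+00,  0.00000000e+00,
         1.00000000e+00]])}
wrist {'fovy': 68.4246913997494, 'cx': 254.97897609499057, 'cy': 191.75793719833678, 'cam_to_world': array([[-2.43431891e-01, -9.26145272e-01, -2.88090002e-01,
         7.88912871e+01],
       [ 9.69917991e-01, -2.32466441e-01, -7.22387981e-02,
        -6.25014544e+02],
       [-6.76360500e-05, -2.97008903e-01,  9.54874707e-01,
         3.73215680e+02],
       [ 0.00000000e+00,  0.00000000e+00,  0.00000000e+00,
         1.00000000e+00]])}
```

View pics/scene0.png

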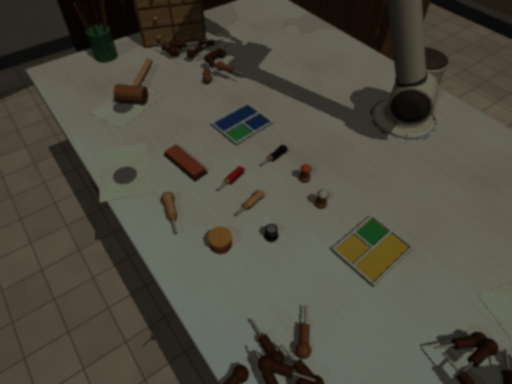

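View pics/side0.png

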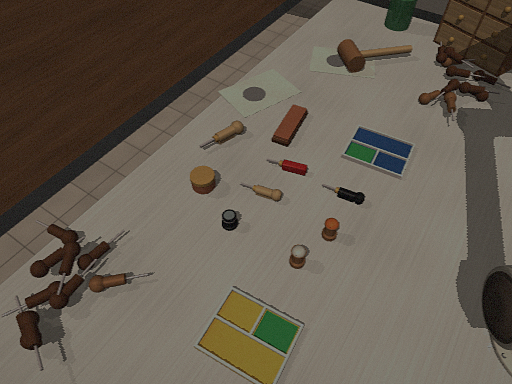

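View pics/wrist0.png

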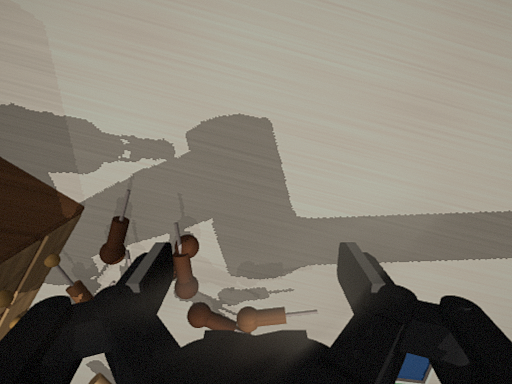

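Candidates for the mushroom graver are the pale one at scene (252,202) / side (263,191) and the larger pale one at scene (170,210) / side (225,133). I'll measure both, then confirm in a crop.

```bash
cat > h.py <<'E'
import numpy as np, cv2
from cell import telemetry, grab_frame, camera_model, spotter
def K(m):
    f=192/np.tan(np.radians(m['fovy']/2)); return f,m['cx'],m['cy']
def px2w(m,u,v,z):
    f,cx,cy=K(m);T=m['cam_to_world']
    d=T[:3,:3]@np.array([(u-cx)/f,-(v-cy)/f,-1]);o=T[:3,3]
    return (o+d*(z-o[2])/d[2])
def w2px(m,p):
    f,cx,cy=K(m);T=m['cam_to_world']
    c=T[:3,:3].T@(np.asarray(p,float)-T[:3,3]); return np.array([cx+f*c[0]/-c[2],cy-f*c[1]/-c[2]])
E
python3 - <<'E'
from h import *
H=dict(yellow_tray=10,blue_tray=10,mushroom_graver=13,red_graver=13,spare_graver=13,shell_blank=27,coral_blank=27,loupe=17,wax_tin=20,whetstone=12)
for cam in ["scene","side"]:
    grab_frame(cam);m=camera_model(cam)
    for n,h in H.items():
        for r in spotter.masks_of(cam,n)[:3]:
            M=r['region'].astype(np.uint8);ys,xs=np.nonzero(M)
            if len(xs)<5: continue
            c=px2w(m,xs.mean(),ys.mean(),h)
            P=np.array([px2w(m,x,y,h)[:2] for x,y in zip(xs,ys)])
            (ce,sz,a)=cv2.minAreaRect(P.astype(np.float32))
            print(cam,n,round(r['confidence'],2),r['extent'],len(xs),c.round()[:2],np.round(ce),np.round(sz),round(a,1))
E
```

```text
scene yellow_tray 0.58 [331.9, 213.8, 410.3, 286.3] 3017 [473. 294.] [469. 291.] [168. 133.] 4.5
scene blue_tray 0.96 [212.1, 102.6, 274.6, 145.9] 1491 [ 461. -289.] [ 459. -292.] [173. 146.] 4.8
scene blue_tray 0.41 [314.7, 185.0, 330.9, 208.6] 210 [465.  98.] [465.  98.] [70. 33.] 37.0
scene mushroom_graver 0.9 [157.3, 192.7, 181.2, 234.2] 347 [ 820. -117.] [ 828. -106.] [144.  37.] 67.9
scene mushroom_graver 0.55 [235.4, 190.2, 267.7, 214.8] 235 [629.  -6.] [635.  -2.] [109.  28.] 15.9
scene red_graver 0.64 [223.8, 168.0, 242.3, 184.1] 179 [ 612. -112.] [ 613. -112.] [77. 30.] 14.7
scene spare_graver 0.57 [259.7, 146.4, 290.0, 163.4] 197 [ 459. -109.] [ 465. -107.] [105.  31.] 10.5
scene spare_graver 0.21 [331.5, 217.1, 411.8, 289.3] 3130 [475. 295.] [471. 291.] [169. 135.] 5.4
scene shell_blank 0.6 [332.1, 215.4, 408.7, 286.6] 3031 [485. 299.] [482. 296.] [165. 131.] 4.8
scene shell_blank 0.52 [313.3, 188.1, 329.0, 211.0] 189 [477. 108.] [476. 107.] [66. 30.] 37.1
scene coral_blank 0.74 [234.0, 193.7, 268.5, 216.1] 261 [635.   3.] [641.   5.] [105.  29.] 13.0
scene coral_blank 0.
[... 810 characters left out ...]
 -6.] [624.  -3.] [74. 34.] 21.2
side red_graver 0.78 [267.1, 157.9, 308.0, 177.3] 362 [ 618. -108.] [ 628. -104.] [106.  40.] 16.4
side red_graver 0.19 [221.1, 210.2, 235.2, 229.2] 241 [650. 108.] [650. 106.] [31. 52.] 37.2
side spare_graver 0.83 [320.1, 181.1, 365.8, 205.8] 338 [ 461. -108.] [ 472. -102.] [103.  36.] 16.4
side shell_blank 0.71 [290.7, 245.8, 310.4, 269.7] 360 [473. 109.] [473. 109.] [33. 57.] 23.2
side coral_blank 0.78 [324.9, 219.1, 338.0, 243.1] 287 [447.  12.] [448.  12.] [30. 60.] 15.3
side wax_tin 0.97 [190.3, 164.8, 217.2, 194.3] 591 [770.  54.] [772.  54.] [59. 89.] 44.2
side whetstone 0.87 [271.3, 107.7, 307.5, 146.3] 805 [ 699. -237.] [ 700. -242.] [ 56. 170.] 8.2
```

Run:
```python
import cv2
a=cv2.imread('pics/scene0.png')[140:260,140:350];b=cv2.imread('pics/side0.png')[95:285,180:380]
cv2.imwrite('pics/c1.png',cv2.resize(a,None,fx=3.8,fy=3.8,interpolation=2));cv2.imwrite('pics/c2.png',cv2.resize(b,None,fx=3,fy=3,interpolation=2))
```

```text
(no output)
```

View pics/c1.png

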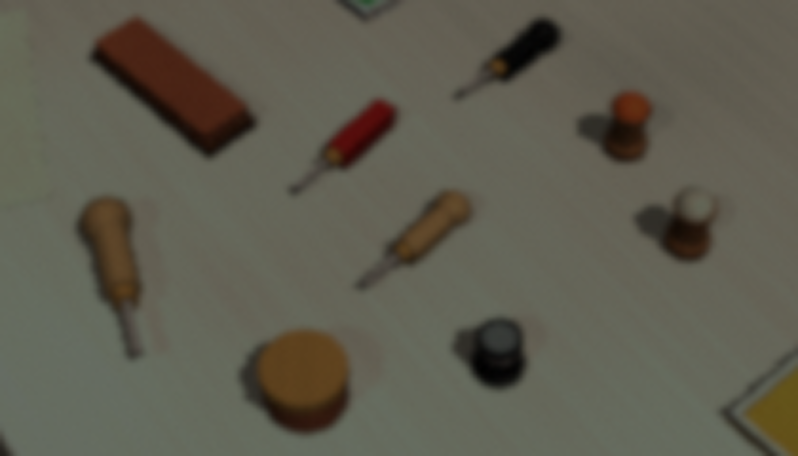

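View pics/c2.png

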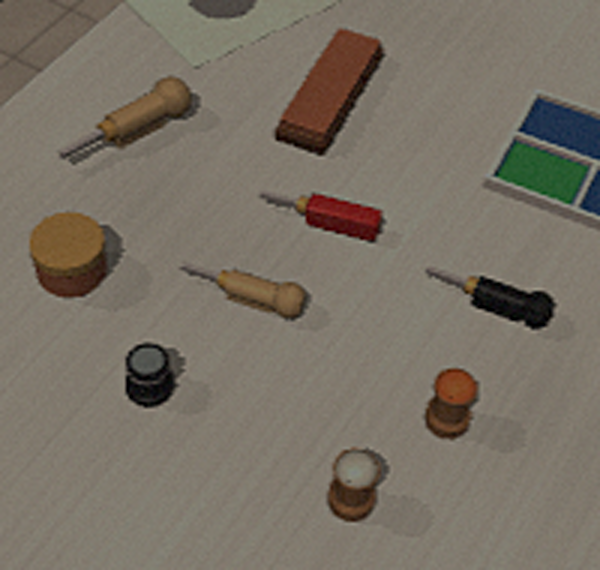

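In the crops the pale graver at scene (252,202) / side (263,191) is about 105 mm long. The one at scene (170,210) / side (225,133) is about 144 mm, so the first is the mushroom_graver and the second is the look-alike. Next, the tray poses from their coloured floors, and finer item poses.

Run:
```python
from h import *
def comps(cam,img,tray):
    m=camera_model(cam);hsv=cv2.cvtColor(img,cv2.COLOR_RGB2HSV)
    R=[r for r in spotter.masks_of(cam,tray)][0]['extent']
    l,t,r,b=[int(v) for v in R];box=np.zeros(hsv.shape[:2],bool);box[t-3:b+4,l-3:r+4]=1
    Hh,S,V=hsv[...,0],hsv[...,1],hsv[...,2]
    col=(Hh>18)&(Hh<32) if 'yel' in tray else (Hh>100)&(Hh<130)
    for nm,k in [('floor',col),('green',(Hh>45)&(Hh<80))]:
        mk=(k&(S>110)&(V>30)&box).astype(np.uint8)
        n,lab,st,ce=cv2.connectedComponentsWithStats(mk,connectivity=4)
        for i in range(1,n):
            if st[i,4]>100:
                ys,xs=np.nonzero(lab==i)
                P=np.array([px2w(m,x,y,6)[:2] for x,y in zip(xs,ys)],np.float32)
                ce2,sz,a=cv2.minAreaRect(P)
                print(cam,tray,nm,st[i,4],P.mean(0).round(1),np.round(ce2,1),np.round(sz),round(a,1))
for cam in ["scene","side"]:
    img=grab_frame(cam)
    for t in ["yellow_tray","blue_tray"]: comps(cam,img,t)
```

```text
scene yellow_tray floor 523 [506.9 260.4] [506.5 260.1] [69. 56.] 4.7
scene yellow_tray floor 1170 [464.8 320.3] [462.6 319.9] [147.  56.] 4.7
scene yellow_tray green 407 [429.8 254.7] [429.1 254.2] [64. 51.] 4.5
scene blue_tray floor 361 [ 459.7 -329.6] [ 458.1 -330.1] [139.  45.] 5.4
scene blue_tray floor 166 [ 413.2 -270.3] [ 412.8 -270.4] [61. 45.] 5.1
scene blue_tray green 187 [ 491.2 -263.2] [ 491.1 -263.4] [63. 45.] 5.5Traceback (most recent call last):
  File "<stdin>", line 19, in <module>
  File "<stdin>", line 4, in comps
IndexError: list index out of range
```

```bash
cat > trays.py <<'E'
from h import *
def comps(cam,img,tray,z=6):
    m=camera_model(cam);hsv=cv2.cvtColor(img,cv2.COLOR_RGB2HSV)
    c=np.array([468,292,10]) if 'yel' in tray else np.array([459,-292,10])
    q=np.array([w2px(m,c+[dx,dy,0]) for dx in(-90,90) for dy in(-78,78)])
    box=np.zeros(hsv.shape[:2],np.uint8);cv2.fillConvexPoly(box,cv2.convexHull(q.astype(np.int32)),1);box=box>0
    Hh,S,V=hsv[...,0],hsv[...,1],hsv[...,2]
    col=(Hh>18)&(Hh<32) if 'yel' in tray else (Hh>100)&(Hh<130)
    for nm,k in [('floor',col),('green',(Hh>45)&(Hh<80))]:
        mk=(k&(S>110)&(V>25)&box).astype(np.uint8)
        n,lab,st,ce=cv2.connectedComponentsWithStats(mk,connectivity=4)
        for i in range(1,n):
            if st[i,4]>100:
                ys,xs=np.nonzero(lab==i)
                P=np.array([px2w(m,x,y,z)[:2] for x,y in zip(xs,ys)],np.float32)
                ce2,sz,a=cv2.minAreaRect(P)
                print(cam,tray,nm,st[i,4],P.mean(0).round(1),np.round(ce2,1),np.round(sz),round(a,1))
E
python3 - <<'E'
from trays import *
img=grab_frame("side")
for t in ["yellow_tray","blue_tray"]: comps("side",img,t)
m=camera_model("side")
ms=camera_model("scene")
# two-view checks by hand-picked points (x,y side ; scene)
def tri(a,b):
    A=[];
    rows=[];rhs=[]
    for mm,(u,v) in((m,a),(ms,b)):
        f,cx,cy=K(mm);T=mm['cam_to_world'];d=T[:3,:3]@np.array([(u-cx)/f,-(v-cy)/f,-1]);d/=np.linalg.norm(d)
        P=np.eye(3)-np.outer(d,d);rows.append(P);rhs.append(P@T[:3,3])
    x,res,_,_=np.linalg.lstsq(np.vstack(rows),np.hstack(rhs),rcond=None);return x.round(1),np.round(np.sqrt(res),1)
S=lambda x,y:(180+x/3,95+y/3); C=lambda x,y:(140+x/3.8,140+y/3.8)
for n,a,b in [('coral dome',(455,384),(631,107)),('shell dome',(357,466),(695,205)),('loupe top',(149,359),(501,335)),('pale head',(291,299),(456,207)),('pale tip',(182,266),(357,287)),('red tip',(262,195),(291,191)),('red butt',(380,221),(386,110)),('spare tip',(429,271),(455,97)),('spare head',(539,309),(544,36)),('tin top',(67,240),(303,367))]:
    print(n,*tri(S(*a),C(*b)))
E
```

```text
side yellow_tray floor 1027 [510.3 262.4] [510.9 262.5] [71. 56.] 4.8
side yellow_tray floor 2605 [464.3 321.7] [466.5 322.3] [149.  57.] 4.9
side yellow_tray green 1025 [432.4 257.3] [433.  256.8] [66. 53.] 4.9
side blue_tray floor 715 [ 461.6 -326.2] [ 463.  -326.5] [147.  50.] 5.3
side blue_tray floor 392 [ 417.9 -266.8] [ 418.2 -267.1] [69. 50.] 5.4
side blue_tray green 349 [ 495.  -259.4] [ 495.2 -259.9] [67. 50.] 5.4
coral dome [448.6  10.1  46.7] [0.2]
shell dome [473.6 106.4  45.7] [0.7]
loupe top [647.8 108.2  35.4] [0.3]
pale head [597.3  -8.3  18. ] [0.4]
pale tip [693.    4.2   8.2] [1.7]
red tip [682.4 -98.5   6.9] [1.]
red butt [ 580.8 -120.9   14. ] [1.7]
spare tip [ 524.3 -105.6    4.6] [0.4]
spare head [ 431.5 -110.1   15.6] [0.7]
tin top [769.1  53.6  37.9] [0.6]
```

Tray centres come out at about (467,290) yaw 184.8° for yellow and (458,-296.5) yaw 5.2° for blue. Now moving towards the pale graver.

```bash
python3 -m pendant '[[30,37.5,0,-1],[60,75,0,-2],[90,112.5,0,-3],[120,150,0,-4],[150,187.5,0,-5]]' 0 60 && python3 -m pendant '[[30,37.5,0,0],[60,75,0,0],[90,112.5,0,0],[120,150,0,0],[150,187.5,0,0]]'  && python3 -m pendant '[[30,37.5,0,0],[60,75,0,0],[90,112.5,0,0],[120,150,-15,0],[150,187.5,-30,0]]' && python3 -m pendant '[[29,40,-30,-1],[29,40,-70,-2],[29,40,-80,-2],[29,40,-80,-2]]'
cat > look.py <<'E'
from h import *
import sys
def look(name):
    s=telemetry.state();m=camera_model("wrist");f=grab_frame("wrist")
    cv2.imwrite(f"pics/{name}.png",f[:,:,::-1]);np.savez(f"pics/{name}.npz",T=m['cam_to_world'],fovy=m['fovy'],cx=m['cx'],cy=m['cy'])
    R=s['eef_rot'];print(s['t'],s['ee_pos'].round(1),'jaw',round(np.degrees(np.arctan2(R[1,0],R[0,0])),1),'w',round(s['width'],3),'F',s['ft_force'].round(1))
    return f,m
if __name__=="__main__": look(sys.argv[1])
E
python3 look.py w1
```

```text
t: 2.05
ee_pos: [302.9, -417.1, 405.0]
eef_rot: [[-0.157, 0.988, 0.0], [0.988, 0.157, -0.0], [-0.001, 0.0, -1.0]]
ft_force: [0.9, 0.1, 0.3]
width: 1.001
t: 2.55
ee_pos: [452.9, -229.4, 405.2]
eef_rot: [[-0.158, 0.987, 0.001], [0.987, 0.158, -0.0], [-0.0, 0.001, -1.0]]
ft_force: [1.1, -0.5, 0.1]
width: 0.999
t: 3.05
ee_pos: [602.7, -42.4, 375.3]
eef_rot: [[-0.158, 0.987, 0.002], [0.987, 0.158, 0.0], [-0.0, 0.002, -1.0]]
ft_force: [-0.1, -1.3, -0.4]
width: 0.998
t: 3.45
ee_pos: [630.2, -4.4, 293.0]
eef_rot: [[-0.124, 0.992, -0.005], [0.992, 0.124, -0.001], [-0.001, -0.005, -1.0]]
ft_force: [-0.3, -0.6, 0.3]
width: 0.995
3.45 [630.2  -4.4 293. ] jaw 97.1 w 0.995 F [-0.3 -0.6  0.3]
```

View pics/w1.png

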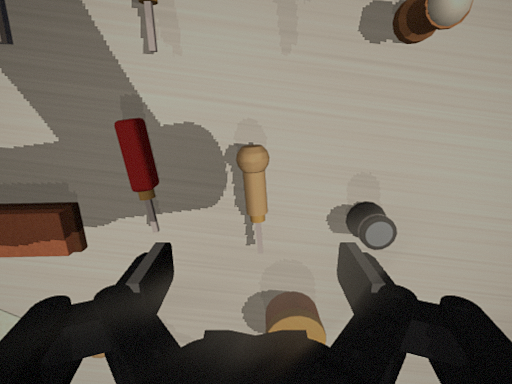

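The wrist view shows the pale graver with its head at (253,158) and ferrule at (259,217), the red graver from (130,125) to (147,194), and the loupe with its glass at (378,234). The shell blank is at top right, (440,10).

Run:
```python
from h import *
d=np.load('pics/w1.npz');m=dict(T=0,cam_to_world=d['T'],fovy=float(d['fovy']),cx=float(d['cx']),cy=float(d['cy']))
for n,u,v,z in [('phead',253,158,15),('pferr',259,217,15),('ptip',261,250,15),('rbutt_top',131,121,24),('rferr',147,195,15),('rtip',158,231,15),('loupeglass',378,234,34),('tin',295,340,40)]:
    print(n,px2w(m,u,v,z).round(1))
s=telemetry.state();p=s['ee_pos']; print('grasp px at z15',w2px(m,[p[0],p[1],15]))
img=cv2.imread('pics/w1.png');hsv=cv2.cvtColor(img,cv2.COLOR_BGR2HSV)
for nm,k,b in [('pale',(hsv[...,1]>70)&(hsv[...,0]<30)&(hsv[...,2]>60),(225,135,290,225)),('red',((hsv[...,0]<8)|(hsv[...,0]>170))&(hsv[...,1]>130),(100,110,165,200))]:
    M=np.zeros(k.shape,bool);M[b[1]:b[3],b[0]:b[2]]=1;ys,xs=np.nonzero(k&M)
    P=np.array([px2w(m,x,y,15)[:2] for x,y in zip(xs,ys)],np.float32);ce,sz,a=cv2.minAreaRect(P)
    vv=cv2.fitLine(P,cv2.DIST_L2,0,.01,.01).ravel();print(nm,len(xs),np.round(ce,1),np.round(sz,1),round(a,1),'line',np.degrees(np.arctan2(vv[1],vv[0])).round(1),vv[2:].round(1))
```

```text
phead [599.6 -11.3  15. ]
pferr [654.6   1.2  15. ]
ptip [688.8   7.6  15. ]
rbutt_top [ 580.  -114.6   24. ]
rferr [ 645.9 -104.    15. ]
rtip [681.  -93.1  15. ]
loupeglass [649.8 106.7  34. ]
tin [768.9  51.3  40. ]
grasp px at z15 [255.86863472 192.25718269]
pale 1793 [624.4  -9.1] [72.7 28.4] 7.1 line 11.7 [619.6  -7.9]
red 2066 [ 610.4 -112.9] [63.7 26.1] 14.9 line 14.0 [ 609.  -113.4]
```

```bash
python3 -m pendant '[[1,0,-45,5],[1,0,-80,5],[1,0,-105,5],[1,0,-116,5],[1,0,-116,5]]' && python3 -m pendant '[[0,0,0,0],[0,0,0,0],[0,0,0,0],[0,0,0,0],[0,0,0,0]]' 1 50 && python3 -m pendant '[[0,0,0,0],[0,0,0,0],[0,0,0,0]]' && python3 look.py w2
```

```text
t: 4.0
ee_pos: [632.0, -4.9, 179.7]
eef_rot: [[-0.209, 0.978, 0.001], [0.978, 0.209, -0.0], [-0.0, 0.001, -1.0]]
ft_force: [-0.5, -0.1, 0.5]
width: 1.0
t: 4.5
ee_pos: [632.1, -4.1, 179.9]
eef_rot: [[-0.21, 0.978, 0.002], [0.978, 0.21, 0.0], [-0.0, 0.002, -1.0]]
ft_force: [-0.0, 0.9, 2.2]
width: 0.211
t: 4.8
ee_pos: [632.1, -4.0, 179.8]
eef_rot: [[-0.21, 0.978, 0.001], [0.978, 0.21, 0.0], [-0.0, 0.001, -1.0]]
ft_force: [-1.3, -0.4, 5.6]
width: 0.214
4.8 [632.1  -4.  179.8] jaw 102.1 w 0.214 F [-1.3 -0.4  5.6]
```

View pics/w2.png

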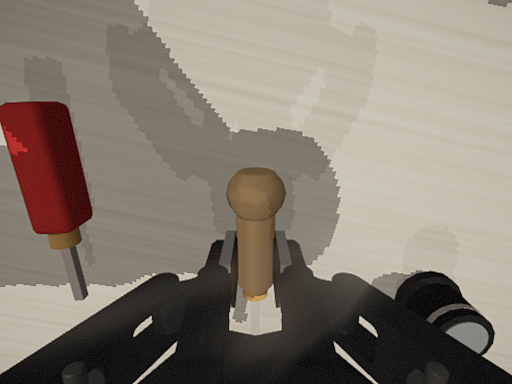

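```bash
python3 -m pendant '[[0,0,20,0],[0,0,60,0],[-15,25,90,0],[-40,65,90,-3],[-62,105,90,-7]]' && python3 -m pendant '[[-22,40,0,0],[-44,80,0,0],[-66,120,0,0],[-88,160,0,0],[-109,200,0,0]]' && python3 -m pendant '[[-4,19,-20,0],[-4,19,-50,0],[-4,19,-50,0],[-4,19,-50,0]]' && python3 look.py w3
```

```text
t: 5.35
ee_pos: [568.9, 101.4, 269.6]
eef_rot: [[-0.084, 0.996, 0.001], [0.996, 0.084, 0.001], [0.001, 0.001, -1.0]]
ft_force: [-0.2, 0.0, -0.4]
width: 0.212
t: 5.85
ee_pos: [459.3, 302.2, 268.5]
eef_rot: [[-0.089, 0.996, -0.001], [0.996, 0.089, -0.0], [-0.0, -0.001, -1.0]]
ft_force: [0.9, 0.8, 0.5]
width: 0.211
t: 6.25
ee_pos: [456.7, 319.6, 218.5]
eef_rot: [[-0.089, 0.996, -0.001], [0.996, 0.089, -0.002], [-0.002, -0.001, -1.0]]
ft_force: [0.2, -0.3, -0.2]
width: 0.214
6.25 [456.7 319.6 218.5] jaw 95.1 w 0.214 F [ 0.2 -0.3 -0.2]
```

View pics/w3.png

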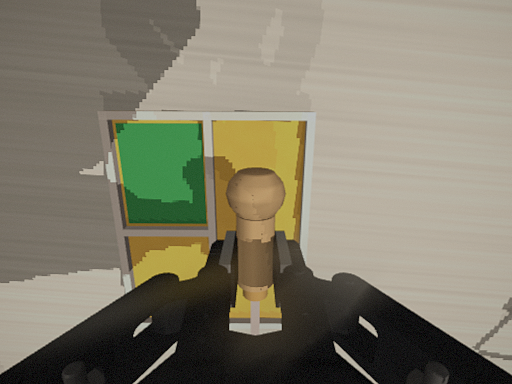

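```bash
cat > wp.py <<'E'
from h import *
def load(n):
    d=np.load(f'pics/{n}.npz');return dict(cam_to_world=d['T'],fovy=float(d['fovy']),cx=float(d['cx']),cy=float(d['cy']))
E
python3 - <<'E'
from wp import *
m=load('w3')
for n,u,v in [('outTL',100,113),('outTR',315,113),('midtop',208,117),('padbotL',119,233)]: print(n,px2w(m,u,v,12).round(1))
E
```

```text
outTL [394.9 219.3  12. ]
outTR [383.4 348.   12. ]
midtop [391.4 284.1  12. ]
padbotL [473.7 226.5  12. ]
```

```bash
python3 -m pendant '[[1,1,-15,0],[1,1,-27,0],[1,1,-33,0],[1,1,-33,0],[1,1,-33,0]]' && python3 -m pendant '[[0,0,0,0],[0,0,0,0],[0,0,0,0]]' 0.6 && python3 -m pendant '[[0,0,20,0],[0,0,50,0],[0,-40,90,0],[0,-70,90,0],[0,-70,90,0]]' 0 && python3 look.py w4
```

```text
t: 6.8
ee_pos: [457.9, 320.7, 186.2]
eef_rot: [[-0.088, 0.996, 0.0], [0.996, 0.088, 0.001], [0.0, 0.001, -1.0]]
ft_force: [0.1, 1.0, -0.2]
width: 0.214
t: 7.1
ee_pos: [457.8, 320.9, 186.1]
eef_rot: [[-0.089, 0.996, 0.0], [0.996, 0.089, 0.0], [0.0, 0.0, -1.0]]
ft_force: [0.5, 0.1, -0.1]
width: 0.399
t: 7.6
ee_pos: [457.1, 247.9, 277.4]
eef_rot: [[-0.085, 0.996, 0.0], [0.996, 0.085, 0.001], [0.001, 0.001, -1.0]]
ft_force: [0.7, -0.3, -0.7]
width: 0.995
7.6 [457.1 247.9 277.4] jaw 94.9 w 0.995 F [ 0.7 -0.3 -0.7]
```

View pics/w4.png

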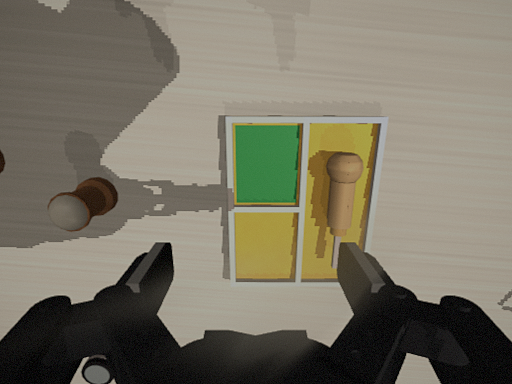

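The pale graver lies well inside the long compartment, from (345,165) to (337,265). Next is the shell blank, with its dome at (71,211) and foot near (98,197).

Run:
```python
from wp import *
m=load('w4')
for n,u,v,z in [('dome',71,211,47),('foot',98,197,6),('pad',266,164,6)]: print(n,px2w(m,u,v,z).round(1))
```

```text
dome [471.3 108.6  47. ]
foot [473.9 107.1   6. ]
pad [430.9 254.6   6. ]
```

```bash
python3 -m pendant '[[5,-45,0,0],[10,-90,0,0],[15,-130,0,0],[15,-144,0,0],[15,-144,0,0]]' && python3 look.py w5
```

```text
t: 8.15
ee_pos: [472.8, 105.8, 275.5]
eef_rot: [[-0.086, 0.996, -0.001], [0.996, 0.086, -0.0], [-0.0, -0.001, -1.0]]
ft_force: [-0.4, 0.4, 0.5]
width: 1.006
8.15 [472.8 105.8 275.5] jaw 94.9 w 1.006 F [-0.4  0.4  0.5]
```

View pics/w5.png

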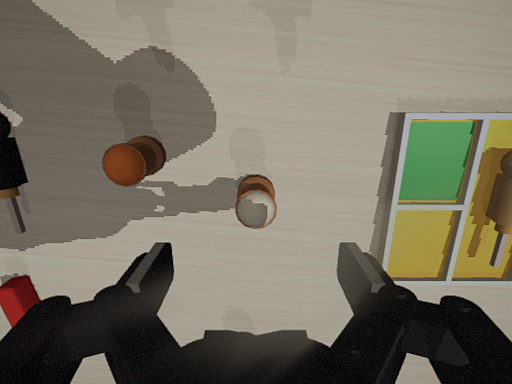

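```bash
python3 - <<'E'
from wp import *
m=load('w5')
for n,u,v,z in [('dome',256,209,47),('foot',257,193,6),('cdome',125,165,47),('cfoot',147,157,6)]: print(n,px2w(m,u,v,z).round(1))
print(w2px(m,[472.8,105.8,47]))
E
python3 -m pendant '[[0,0,-40,0],[0,0,-75,0],[0,0,-91,0],[0,0,-91,0],[0,0,-91,0]]' && python3 -m pendant '[[0,0,0,0],[0,0,0,0],[0,0,0,0],[0,0,0,0],[0,0,0,0]]' 1 40 && python3 -m pendant '[[0,0,0,0],[0,0,0,0]]' && python3 look.py w6
```

```text
dome [472.2 105.5  47. ]
foot [472.5 106.5   6. ]
cdome [447.    9.5  47. ]
cfoot [448.6  10.1   6. ]
[256.27730399 209.76701791]
t: 8.7
ee_pos: [473.2, 108.2, 185.0]
eef_rot: [[-0.091, 0.996, 0.0], [0.996, 0.091, -0.0], [-0.0, 0.0, -1.0]]
ft_force: [0.6, -0.0, 0.4]
width: 0.996
t: 9.2
ee_pos: [473.0, 106.8, 185.7]
eef_rot: [[-0.089, 0.996, 0.001], [0.996, 0.089, 0.001], [0.0, 0.001, -1.0]]
ft_force: [-0.3, -0.7, 4.3]
width: 0.346
t: 9.4
ee_pos: [473.0, 106.8, 185.6]
eef_rot: [[-0.089, 0.996, 0.001], [0.996, 0.089, 0.0], [0.0, 0.001, -1.0]]
ft_force: [-0.8, -1.6, 6.2]
width: 0.342
9.4 [473.  106.8 185.6] jaw 95.1 w 0.342 F [-0.8 -1.6  6.2]
```

View pics/w6.png

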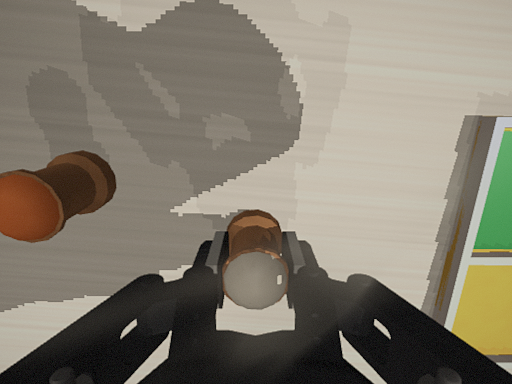

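```bash
python3 -m pendant '[[0,0,10,0],[0,0,35,0],[-10,35,60,0],[-24,80,60,0],[-38,125,60,0]]' && python3 -m pendant '[[-4,20,0,0],[-4,23,0,0],[-4,23,0,0],[-4,23,0,0]]' && python3 look.py w7
python3 - <<'E'
from h import *
cv2.imwrite('pics/s7.png',cv2.resize(grab_frame('side')[:,:,::-1][180:384,150:420],None,fx=2.5,fy=2.5))
E
```

```text
t: 9.95
ee_pos: [434.3, 232.8, 246.3]
eef_rot: [[-0.087, 0.996, 0.002], [0.996, 0.087, 0.002], [0.002, 0.002, -1.0]]
ft_force: [0.3, 0.5, -0.6]
width: 0.343
t: 10.35
ee_pos: [430.7, 253.9, 244.8]
eef_rot: [[-0.087, 0.996, -0.001], [0.996, 0.087, -0.001], [-0.001, -0.001, -1.0]]
ft_force: [-0.3, -0.2, -0.4]
width: 0.345
10.35 [430.7 253.9 244.8] jaw 95.0 w 0.345 F [-0.3 -0.2 -0.4]
```

View pics/w7.png

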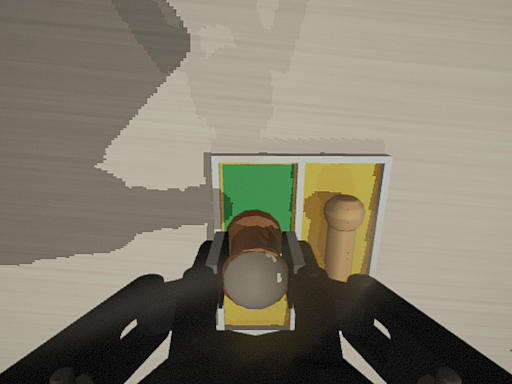

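View pics/s7.png

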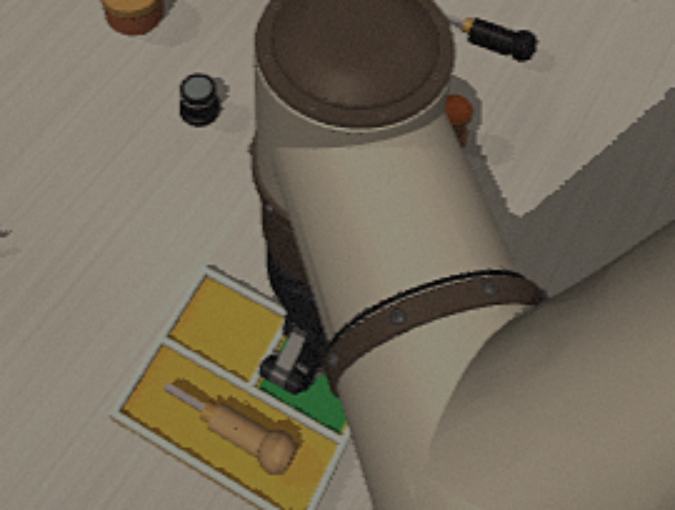

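```bash
python3 -m pendant '[[0,1,-25,0],[0,1,-42,0],[0,1,-50,0],[0,1,-53,0],[0,1,-53,0]]' && python3 -m pendant '[[0,0,0,0],[0,0,-0.5,0],[0,0,-0.5,0]]'
```

```text
t: 10.95
ee_pos: [431.1, 255.4, 192.2]
eef_rot: [[-0.088, 0.996, 0.0], [0.996, 0.088, -0.0], [-0.0, 0.0, -1.0]]
ft_force: [-0.3, 0.0, -0.5]
width: 0.341
t: 11.25
ee_pos: [430.9, 256.0, 191.8]
eef_rot: [[-0.089, 0.996, 0.001], [0.996, 0.089, 0.001], [0.001, 0.001, -1.0]]
ft_force: [-0.0, 0.2, -0.3]
width: 0.342
```

```bash
python3 -m pendant '[[0,0,-0.5,0],[0,0,-0.5,0]]' | grep force; python3 -m pendant '[[0,0,-0.5,0],[0,0,-0.5,0]]'| grep force; python3 -m pendant '[[0,0,-0.5,0],[0,0,-0.5,0]]' | grep -E 'force|ee_pos'
```

```text
ft_force: [-0.1, -1.1, 4.4]
ft_force: [-0.7, -2.9, 9.3]
ee_pos: [431.1, 255.9, 191.5]
ft_force: [-2.6, -2.9, 11.4]
```

```bash
python3 -m pendant '[[0,0,0.5,0],[0,0,1,0],[0,0,1,0],[0,0,1,0]]' 0.35 && python3 -m pendant '[[0,0,30,0],[0,0,70,0],[5,-40,85,0],[10,-85,85,0],[15,-120,85,0]]' 0 && python3 look.py w8
```

```text
t: 12.25
ee_pos: [430.7, 255.9, 190.6]
eef_rot: [[-0.089, 0.996, -0.0], [0.996, 0.089, -0.0], [-0.0, -0.0, -1.0]]
ft_force: [0.3, -0.5, -0.4]
width: 0.648
t: 12.75
ee_pos: [445.3, 134.2, 276.4]
eef_rot: [[-0.089, 0.996, 0.001], [0.996, 0.089, 0.001], [0.001, 0.001, -1.0]]
ft_force: [0.3, 0.2, -0.2]
width: 1.001
12.75 [445.3 134.2 276.4] jaw 95.1 w 1.001 F [ 0.3  0.2 -0.2]
```

View pics/w8.png

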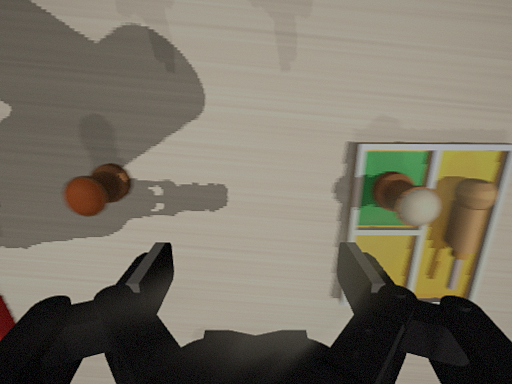

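```bash
python3 -m pendant '[[1,-45,0,0],[2,-90,0,0],[2,-126,0,0],[2,-126,0,0],[2,-126,0,0]]' && python3 look.py w9
python3 - <<'E'
from wp import *
m=load('w9');p=telemetry.state()['ee_pos']
img=cv2.imread('pics/w9.png');hsv=cv2.cvtColor(img,cv2.COLOR_BGR2HSV)
k=((hsv[...,0]<12)&(hsv[...,1]>190)&(hsv[...,2]>90)).astype(np.uint8)
n,l,st,ce=cv2.connectedComponentsWithStats(k)
for i in range(1,n):
    if st[i,4]>200: print(st[i],ce[i],px2w(m,*ce[i],48).round(1))
print('grasp',w2px(m,[p[0],p[1],48]))
E
```

```text
t: 13.3
ee_pos: [447.7, 9.2, 275.8]
eef_rot: [[-0.087, 0.996, -0.0], [0.996, 0.087, -0.0], [-0.0, -0.0, -1.0]]
ft_force: [-0.1, 0.2, 0.1]
width: 1.001
13.3 [447.7   9.2 275.8] jaw 95.0 w 1.001 F [-0.1  0.2  0.1]
[235 191  34  35 596] [251.23657718 209.19798658] [447.5   5.5  48. ]
grasp [257.10644993 210.10025807]
```

View pics/w9.png

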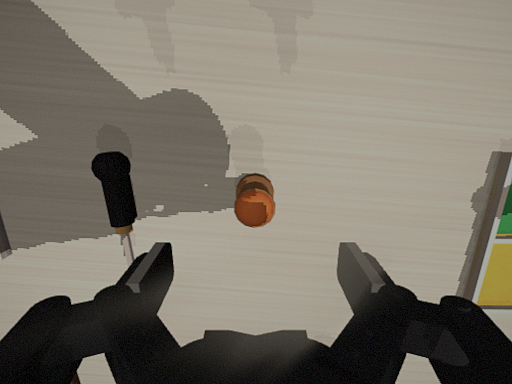

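The coral dome at (255,208) is centred between the jaws, so I'm grasping it.

```bash
python3 -m pendant '[[0,0,-40,0],[0,0,-75,0],[0,0,-91,0],[0,0,-91,0],[0,0,-91,0]]' && python3 -m pendant '[[0,0,0,0],[0,0,0,0],[0,0,0,0],[0,0,0,0],[0,0,0,0]]' 1 40 && python3 -m pendant '[[0,0,0,0],[0,0,0,0]]' && python3 -m pendant '[[0,0,10,0],[0,0,40,0],[0,0,70,0],[0,-20,90,0],[5,-60,90,0]]'
```

```text
t: 13.85
ee_pos: [448.2, 10.9, 185.1]
eef_rot: [[-0.091, 0.996, 0.0], [0.996, 0.091, -0.0], [-0.0, 0.0, -1.0]]
ft_force: [0.6, -0.9, 0.4]
width: 0.997
t: 14.35
ee_pos: [448.0, 9.8, 185.6]
eef_rot: [[-0.089, 0.996, 0.001], [0.996, 0.089, 0.0], [0.0, 0.001, -1.0]]
ft_force: [0.3, -1.1, 4.4]
width: 0.345
t: 14.55
ee_pos: [448.0, 9.8, 185.5]
eef_rot: [[-0.089, 0.996, 0.001], [0.996, 0.089, 0.0], [0.0, 0.001, -1.0]]
ft_force: [-0.1, -1.4, 6.3]
width: 0.345
t: 15.05
ee_pos: [453.6, -49.4, 278.5]
eef_rot: [[-0.093, 0.996, 0.008], [0.996, 0.093, 0.002], [0.001, 0.008, -1.0]]
ft_force: [0.2, -0.1, -1.0]
width: 0.345
```

```bash
python3 -m pendant '[[8,-45,0,0],[16,-90,0,0],[24,-135,0,0],[32,-175,0,0],[40,-212,0,0]]' && python3 -m pendant '[[0,0,-30,0],[0,0,-30,0],[0,0,-30,0]]' && python3 look.py w10
```

```text
t: 15.55
ee_pos: [492.5, -264.1, 275.2]
eef_rot: [[-0.087, 0.996, -0.0], [0.996, 0.087, 0.0], [0.0, -0.0, -1.0]]
ft_force: [-0.3, 0.2, 0.0]
width: 0.344
t: 15.85
ee_pos: [492.3, -262.0, 244.8]
eef_rot: [[-0.089, 0.996, -0.002], [0.996, 0.089, 0.0], [0.001, -0.002, -1.0]]
ft_force: [0.8, 0.8, 0.3]
width: 0.344
15.85 [ 492.3 -262.   244.8] jaw 95.1 w 0.344 F [0.8 0.8 0.3]
```

View pics/w10.png

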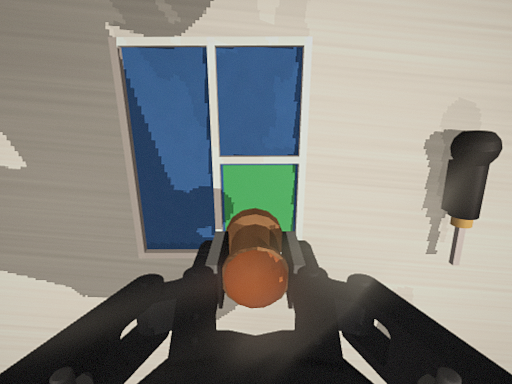

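Run:
```python
from wp import *
m=load('w10')
for n,u,v in [('TL',117,39),('TR',311,39),('midtop',212,42),('divR',303,160),('divmid',217,160),('BL',142,256)]: print(n,px2w(m,u,v,12).round(1))
```

```text
TL [ 385.  -361.3   12. ]
TR [ 373.9 -237.2   12. ]
midtop [ 381.3 -300.4   12. ]
divR [ 452.3 -231.4   12. ]
divmid [ 457.9 -293.4   12. ]
BL [ 541.6 -349.8   12. ]
```

```bash
python3 -m pendant '[[1,1.5,-25,0],[1,1.5,-42,0],[1,1.5,-50,0],[1,1.5,-53.5,0],[1,1.5,-53.5,0]]'|grep force && python3 -m pendant '[[0,0,-0.5,0],[0,0,-0.5,0]]'|grep force; python3 -m pendant '[[0,0,-0.5,0],[0,0,-0.5,0]]'|grep force
```

```text
ft_force: [0.3, 0.0, -0.5]
ft_force: [0.2, 0.9, 1.3]
ft_force: [-0.1, 1.2, 5.3]
```

```bash
python3 -m pendant '[[0,0,0,0],[0,0,0.5,0],[0,0,0.5,0],[0,0,0.5,0]]' 0.35 && python3 -m pendant '[[0,0,30,0],[0,0,70,0],[20,40,85,2],[45,80,85,5],[70,115,85,9]]' 0 && python3 look.py w11
```

```text
t: 17.2
ee_pos: [493.6, -260.7, 190.7]
eef_rot: [[-0.089, 0.996, -0.0], [0.996, 0.089, 0.0], [0.0, -0.0, -1.0]]
ft_force: [0.8, 0.3, -0.2]
width: 0.651
t: 17.7
ee_pos: [564.2, -144.4, 277.0]
eef_rot: [[-0.245, 0.969, 0.002], [0.969, 0.245, 0.0], [-0.0, 0.002, -1.0]]
ft_force: [0.4, -1.2, -0.1]
width: 1.001
17.7 [ 564.2 -144.4  277. ] jaw 104.2 w 1.001 F [ 0.4 -1.2 -0.1]
```

View pics/w11.png

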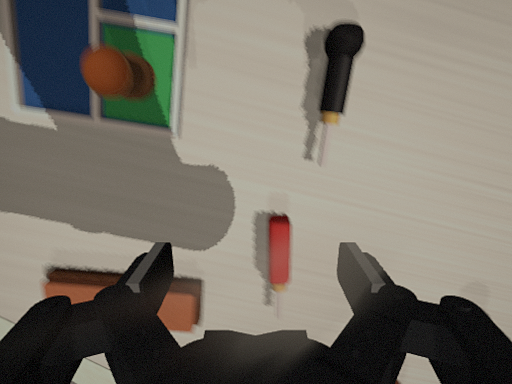

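```bash
python3 -m pendant '[[25,16,0,0],[45,30,0,0],[58,36,0,0],[58,36,0,0],[58,36,0,0]]' && python3 look.py w12
python3 - <<'E'
from wp import *
m=load('w12');p=telemetry.state()['ee_pos']
img=cv2.imread('pics/w12.png');hsv=cv2.cvtColor(img,cv2.COLOR_BGR2HSV)
k=(((hsv[...,0]<7)|(hsv[...,0]>172))&(hsv[...,1]>150)).astype(np.uint8)
n,l,st,ce=cv2.connectedComponentsWithStats(k)
for i in range(1,n):
    if st[i,4]>300:
        ys,xs=np.nonzero(l==i);P=np.array([px2w(m,x,y,20)[:2] for x,y in zip(xs,ys)],np.float32)
        c,s,a=cv2.minAreaRect(P);print(st[i],P.mean(0).round(1),np.round(c,1),np.round(s,1),round(a,1))
print(p.round(1))
E
```

```text
t: 18.25
ee_pos: [621.3, -109.7, 275.3]
eef_rot: [[-0.243, 0.97, -0.002], [0.97, 0.243, 0.0], [0.001, -0.001, -1.0]]
ft_force: [-0.5, -0.4, 0.5]
width: 1.002
18.25 [ 621.3 -109.7  275.3] jaw 104.1 w 1.002 F [-0.5 -0.4  0.5]
[ 243  145   24   76 1716] [ 607.7 -114.1] [ 609.2 -113.9] [64.3 18.7] 14.8
[ 621.  -110.   275.4]
```

View pics/w12.png

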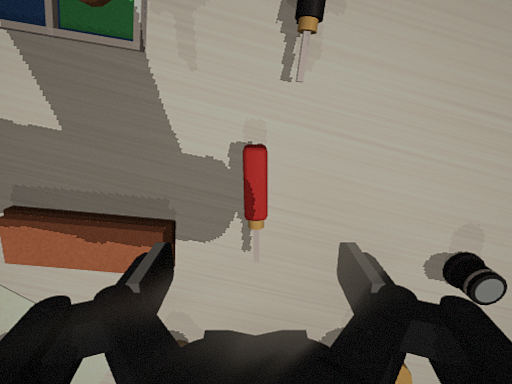

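```bash
python3 -m pendant '[[0,-1,-40,0],[0,-1,-75,0],[0,-1,-97,0],[0,-1,-97,0],[0,-1,-97,0]]' && python3 -m pendant '[[0,0,0,0],[0,0,0,0],[0,0,0,0],[0,0,0,0],[0,0,0,0]]' 1 50 && python3 -m pendant '[[0,0,0,0],[0,0,0,0]]' && python3 -m pendant '[[0,0,10,0],[0,0,40,0],[0,0,80,0],[-15,-15,110,0],[-30,-35,110,-3]]'
```

```text
t: 18.8
ee_pos: [621.6, -111.2, 179.4]
eef_rot: [[-0.243, 0.97, 0.0], [0.97, 0.243, -0.0], [-0.0, -0.0, -1.0]]
ft_force: [0.9, -0.6, 0.6]
width: 1.0
t: 19.3
ee_pos: [622.1, -110.6, 179.8]
eef_rot: [[-0.244, 0.97, 0.002], [0.97, 0.244, -0.0], [-0.0, 0.002, -1.0]]
ft_force: [1.4, 0.2, -0.0]
width: 0.224
t: 19.5
ee_pos: [622.1, -110.6, 179.7]
eef_rot: [[-0.244, 0.97, 0.001], [0.97, 0.244, -0.0], [-0.0, 0.001, -1.0]]
ft_force: [-0.9, 1.7, 5.7]
width: 0.221
t: 20.0
ee_pos: [592.9, -145.5, 294.3]
eef_rot: [[-0.193, 0.981, 0.01], [0.981, 0.193, -0.001], [-0.003, 0.01, -1.0]]
ft_force: [1.4, -0.1, -1.4]
width: 0.218
```

```bash
python3 -m pendant '[[-30,-38,0,-2],[-60,-76,0,-4],[-90,-114,0,-6],[-116,-150,0,-6.5],[-138,-182,0,-6.5]]' && python3 -m pendant '[[0,0,-35,0],[0,0,-70,0],[0,0,-70,0],[0,0,-70,0]]' && python3 look.py w13
```

```text
t: 20.5
ee_pos: [451.8, -329.0, 289.1]
eef_rot: [[-0.079, 0.997, -0.001], [0.997, 0.079, 0.0], [0.0, -0.001, -1.0]]
ft_force: [-0.4, -0.9, -0.3]
width: 0.222
t: 20.9
ee_pos: [453.9, -327.8, 219.1]
eef_rot: [[-0.08, 0.997, -0.001], [0.997, 0.08, -0.0], [0.0, -0.001, -1.0]]
ft_force: [1.5, 0.3, -0.4]
width: 0.221
20.9 [ 453.9 -327.8  219.1] jaw 94.6 w 0.221 F [ 1.5  0.3 -0.4]
```

View pics/w13.png

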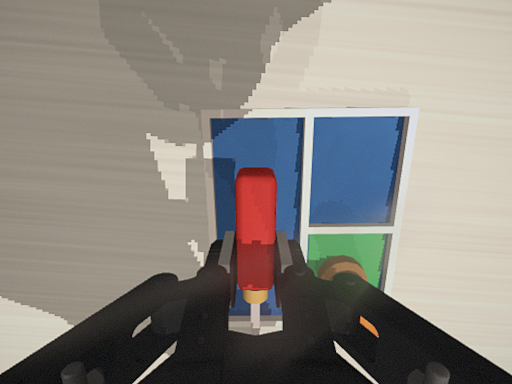

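The red handle at (256,220) is centred in the compartment (columns 213–303), so I'm lowering it.

```bash
python3 -m pendant '[[0,0,-15,0],[0,0,-27,0],[0,0,-33,0],[0,0,-33,0],[0,0,-33,0]]' && python3 -m pendant '[[0,0,0,0],[0,0,0,0],[0,0,0,0]]' 0.6 && python3 -m pendant '[[0,0,20,0],[0,0,60,0],[0,0,100,0],[20,40,105,0],[40,80,105,0]]' 0 && python3 look.py w14
```

```text
t: 21.45
ee_pos: [454.0, -327.7, 186.4]
eef_rot: [[-0.08, 0.997, 0.001], [0.997, 0.08, -0.0], [-0.0, 0.001, -1.0]]
ft_force: [-0.1, -0.2, -0.3]
width: 0.221
t: 21.75
ee_pos: [453.8, -327.7, 186.2]
eef_rot: [[-0.08, 0.997, 0.0], [0.997, 0.08, -0.0], [-0.0, 0.0, -1.0]]
ft_force: [0.2, -0.5, -0.7]
width: 0.402
t: 22.25
ee_pos: [494.0, -247.7, 293.4]
eef_rot: [[-0.077, 0.997, 0.005], [0.997, 0.077, -0.001], [-0.002, 0.005, -1.0]]
ft_force: [0.4, -0.2, -0.4]
width: 0.997
22.25 [ 494.  -247.7  293.4] jaw 94.4 w 0.997 F [ 0.4 -0.2 -0.4]
```

View pics/w14.png

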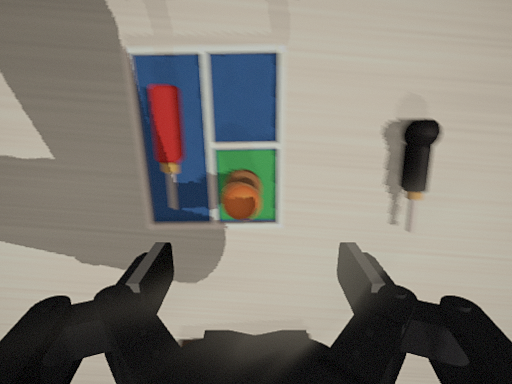

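```bash
python3 -m pendant '[[19,44,0,0],[38,88,0,0],[57,132,0,0],[76,176,0,0],[95,220,0,0]]' && python3 -m pendant '[[19,44,0,0],[38,88,0,0],[52,122,-15,0],[60,135,-15,0],[60,135,-15,0]]' && python3 look.py w15
```

```text
t: 22.8
ee_pos: [589.1, -25.8, 291.1]
eef_rot: [[-0.08, 0.997, 0.0], [0.997, 0.08, -0.0], [-0.0, 0.0, -1.0]]
ft_force: [0.3, -0.3, 0.0]
width: 0.997
t: 23.3
ee_pos: [649.3, 109.0, 275.1]
eef_rot: [[-0.082, 0.997, -0.001], [0.997, 0.082, -0.001], [-0.0, -0.001, -1.0]]
ft_force: [-0.3, -1.6, 0.4]
width: 0.998
23.3 [649.3 109.  275.1] jaw 94.7 w 0.998 F [-0.3 -1.6  0.4]
```

View pics/w15.png

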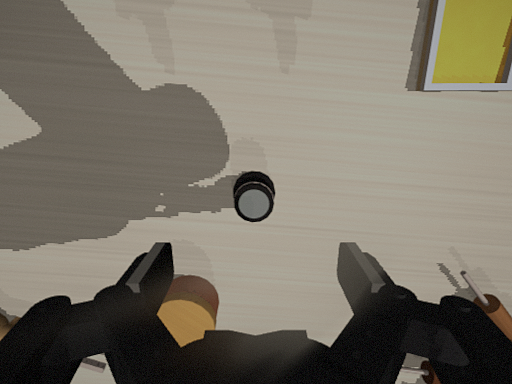

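```bash
python3 - <<'E'
from wp import *
print(px2w(load('w15'),253.5,204,34).round(1))
E
python3 -m pendant '[[0,-1,-40,0],[0,-1,-75,0],[0,-1,-93,0],[0,-1,-93,0],[0,-1,-93,0]]' && python3 -m pendant '[[0,0,0,0],[0,0,0,0],[0,0,0,0],[0,0,0,0],[0,0,0,0]]' 1 40 && python3 -m pendant '[[0,0,0,0],[0,0,0,0]]' && python3 -m pendant '[[0,0,10,0],[0,0,40,0],[0,0,80,0],[-15,-30,100,0],[-35,-70,100,0]]'  && python3 look.py w16
```

```text
[649.5 106.8  34. ]
t: 23.85
ee_pos: [649.0, 105.1, 184.0]
eef_rot: [[-0.079, 0.997, 0.001], [0.997, 0.079, -0.0], [-0.0, 0.001, -1.0]]
ft_force: [1.3, -0.7, 0.7]
width: 0.999
t: 24.35
ee_pos: [649.1, 106.6, 184.0]
eef_rot: [[-0.08, 0.997, 0.002], [0.997, 0.08, 0.0], [0.0, 0.002, -1.0]]
ft_force: [-1.3, 0.8, 4.6]
width: 0.362
t: 24.55
ee_pos: [649.1, 106.6, 184.0]
eef_rot: [[-0.08, 0.997, 0.002], [0.997, 0.08, 0.0], [0.0, 0.002, -1.0]]
ft_force: [-0.6, 0.7, 5.6]
width: 0.362
t: 25.05
ee_pos: [614.9, 37.2, 286.9]
eef_rot: [[-0.083, 0.996, 0.008], [0.997, 0.083, 0.002], [0.001, 0.008, -1.0]]
ft_force: [0.4, -0.1, -0.7]
width: 0.359
25.05 [614.9  37.2 286.9] jaw 94.8 w 0.359 F [ 0.4 -0.1 -0.7]
```

View pics/w16.png

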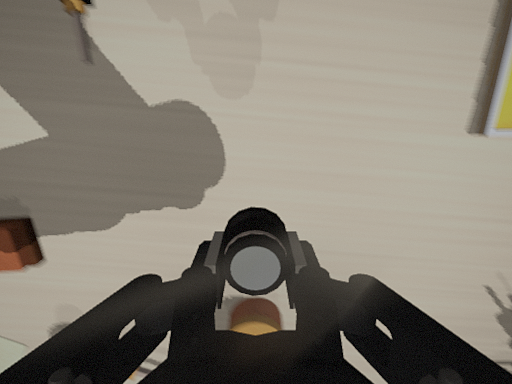

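```bash
python3 -m pendant '[[-25,-38,0,0],[-50,-76,0,0],[-75,-114,0,0],[-100,-152,0,0],[-125,-190,0,0]]' && python3 -m pendant '[[-25,-38,0,0],[-50,-76,0,0],[-72,-114,0,0],[-72,-114,-35,0],[-72,-114,-40,0]]' && python3 -m pendant '[[0,0,0,0],[0,0,0,0]]'| grep force && python3 look.py w17
```

```text
t: 25.6
ee_pos: [487.3, -154.8, 282.9]
eef_rot: [[-0.08, 0.997, -0.001], [0.997, 0.08, 0.0], [0.0, -0.001, -1.0]]
ft_force: [0.6, -0.7, -0.1]
width: 0.361
t: 26.1
ee_pos: [414.4, -268.2, 240.3]
eef_rot: [[-0.076, 0.997, -0.007], [0.997, 0.076, 0.003], [0.003, -0.006, -1.0]]
ft_force: [-1.5, -0.1, -1.1]
width: 0.357
ft_force: [0.0, -0.4, 0.5]
26.3 [ 417.6 -267.2  243.6] jaw 94.7 w 0.354 F [ 0.  -0.4  0.5]
```

View pics/w17.png

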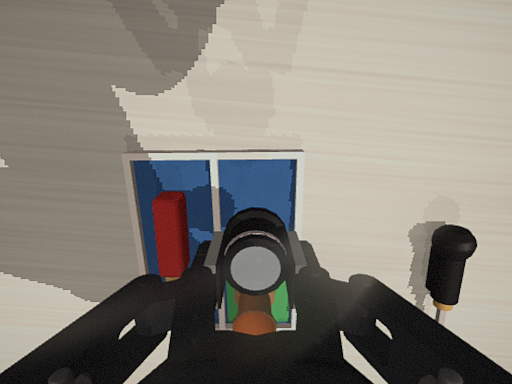

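```bash
python3 -m pendant '[[0,0,-25,0],[0,0,-42,0],[0,0,-50,0],[0,0,-53,0],[0,0,-53,0]]'|grep force && python3 -m pendant '[[0,0,-0.5,0],[0,0,-0.5,0]]'|grep force; python3 -m pendant '[[0,0,-0.5,0],[0,0,-0.5,0]]'|grep force;python3 -m pendant '[[0,0,-0.5,0],[0,0,-0.5,0]]'|grep force
```

```text
ft_force: [-0.3, -0.1, -0.6]
ft_force: [0.3, -0.7, -1.0]
ft_force: [-0.8, 1.6, 5.2]
ft_force: [-1.7, 1.9, 8.7]
```

```bash
python3 -m pendant '[[0,0,0.5,0],[0,0,1,0],[0,0,1,0],[0,0,1,0]]' 0.35 && python3 -m pendant '[[0,0,30,0],[0,0,65,0],[0,0,100,0],[30,30,110,0],[60,60,110,0]]' 0 && python3 -m pendant '[[0,0,0,0],[0,0,0,0]]' |grep ft_ && python3 look.py w18
python3 - <<'E'
from h import *
cv2.imwrite('pics/s18.png',grab_frame('side')[:,:,::-1]);cv2.imwrite('pics/c18.png',grab_frame('scene')[:,:,::-1])
E
```

```text
t: 27.85
ee_pos: [416.7, -267.7, 189.3]
eef_rot: [[-0.08, 0.997, -0.0], [0.997, 0.08, 0.0], [0.0, -0.0, -1.0]]
ft_force: [0.3, 1.0, 0.0]
width: 0.651
t: 28.35
ee_pos: [477.4, -207.7, 302.1]
eef_rot: [[-0.078, 0.997, 0.005], [0.997, 0.078, -0.001], [-0.001, 0.005, -1.0]]
ft_force: [0.0, -0.7, 1.6]
width: 1.001
ft_force: [-0.2, -0.3, -1.0]
28.55 [ 477. -207.  299.] jaw 94.7 w 0.999 F [-0.2 -0.3 -1. ]
```

View pics/w18.png

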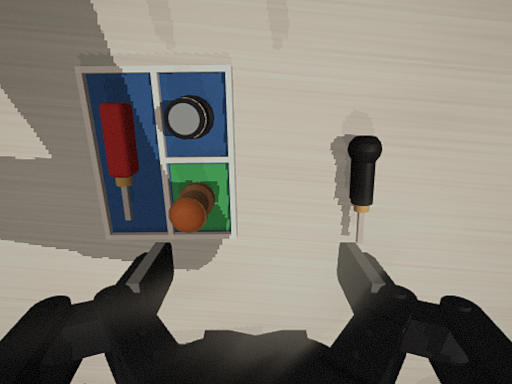

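View pics/s18.png

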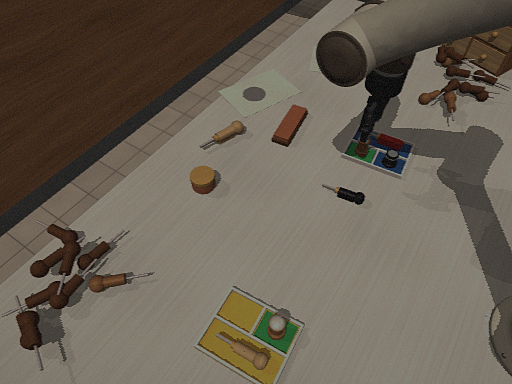

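View pics/c18.png

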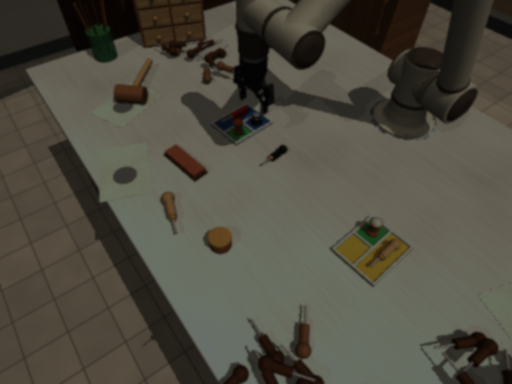

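All five items are in place, and the spare graver, tin and whetstone sit at their original pixels. One numeric check in the tray frames before handing in.

Run:
```python
from wp import *
m=load('w18')
q=[(78,68),(231,67),(236,237),(103,238)]  # outer lip corners
W=np.array([px2w(m,u,v,12)[:2] for u,v in q]);print(W.round(1))
obj=np.array([[-80,-65.5],[-80,65.5],[80,65.5],[80,-65.5]],float)
def fit(A,B):
    a=A.mean(0);b=B.mean(0);U,S,V=np.linalg.svd((A-a).T@(B-b));R=V.T@U.T;return R,b-R@a
R,t=fit(obj,W);print(t.round(1),np.degrees(np.arctan2(R[1,0],R[0,0])).round(1))
for n,u,v,z in [('loupe',184,117,40),('coral dome',188,214,53),('red butt',116,104,30),('red tip',127,219,21)]:
    print(n,(R.T@(px2w(m,u,v,z)[:2]-t)).round(1))
m=camera_model('side');Ry=np.array([[-1,-.085],[.085,-1]]);ty=np.array([468.5,290.5])
for n,u,v,z in [('shell dome',278,324,53),('pale head',262,360,21),('pale tip',217,334,21)]:
    print(n,(Ry.T@(px2w(m,u,v,z)[:2]-ty)).round(1))
```

```text
[[ 385.1 -364.1]
 [ 373.9 -236.4]
 [ 529.9 -222.6]
 [ 542.  -355.4]]
[ 457.7 -294.6] 4.5
loupe [-39.6  29.3]
coral dome [36.7 30.2]
red butt [-49.2 -27.3]
red tip [ 54.8 -36. ]
shell dome [37.1 35.5]
pale head [ 47.4 -22.7]
pale tip [-44.8 -39. ]
```

```bash
python3 -c "
from cell import ticket;print(ticket.close_job())"
```

```text
the job is handed in; nothing more can be done
None
```

I made up both kits and handed the job in at about 29 s of the 115 s allowed; no verdict comes back.

- **Yellow tray:** the smaller pale mushroom-handled graver (about 105 mm; the look-alike measured about 144 mm) is in the long compartment and the shell blank stands on the green pad.
- **Blue tray:** the red-handled graver is in the long compartment, the coral blank stands on the green pad and the loupe stands in the bare pocket.

**Last checks:** the pictures show all five items in their compartments, with the blanks and loupe upright.
- **Offsets:** blanks and loupe measured within about 4 mm of their pocket centres. The graver origins were within about 14 mm along and 3 mm across of theirs.
- **Bystanders:** the spare graver, wax tin and whetstone show at their starting places. I compared the pictures by eye and did not measure them again.
- **Set-down:** each blank and the loupe was lowered until the wrist felt contact (5–11 N) before release. Both gravers were released with no contact force felt, at the planned height of about 1 mm above the floor.

**One disagreement:** a rough side-camera reading put the pale graver about 10° off the tray's length, while the wrist pose at release put it nearly aligned. Both are within the 0.4 rad (23°) limit.

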